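Punch-mark the brass blank on a sliding marking press

TASK

Punch the centre mark of the brass blank: swing the red-knobbed clamp lever fully open, slide the press carriage until the punch stands over the centre line of the brass blank, and swing the lever fully back to lock it there. Only then press the black plunger head down to its stop, hold it there for about half a second and let it spring all the way back up. Leave the carriage locked on the mark, and do not push aside or tip over the bottle, carton, grinding wheel or hammer.

Things in the scene. Friction and masses are not known exactly. Their poses are not given: they have to be found in the camera images.
- press: Marking press fixed to the bench: green bed 184 (x) x 320 (y) x 12 mm, steel rail along its y. Origin: centre of the underside; z up. In its frame, at carriage reading 0: grey carriage block x 4..76, y -28..28, top z 55 mm; arm 34 mm wide (y), top z 56, reaching to x -75 with a red pointer at its tip; on the arm a steel plunger barrel, 34 mm diameter, at x -55, y 0, top z 85.
- carriage_block (a joint): Position of the carriage along the press's y axis in m, 0 in mid bed, stops at -0.088 and +0.088, positive towards the press's +y. Stiff (about 6 N) when the clamp is open; locked by the clamp.
- fin_top (a point): Middle of the top of the carriage's grip fin, by which to slide it: a blue upright blade 24 mm (press x) x 14 mm thick (press y), from z 55 to 101 mm, at x -3, y 0 of the carriage.
- clamp_lever (a joint): Angle of the clamp lever in rad: 0 locked (lever points to the press's +y), turning clockwise seen from above to the stop at 1.3, fully open (points nearly to the press's +x, away from the punch). The clamp grips below about 0.8 and stays where it is left; about 3 N at the knob moves it.
- lever_pivot (a point): Point on the clamp lever's vertical axis, z 71 mm, at x 45, y 0 of the carriage; a hub 26 mm in diameter.
- lever_knob (a point): Middle of the top (z 107 mm) of the red round upright knob of the clamp lever, 20 mm in diameter, 36 mm tall (z 71 to 107), 70 mm from the pivot. The dark lever bar under it is 14 mm wide, z 60 to 72.
- plunger_top (a point): Middle of the top of the black round plunger head, 40 mm in diameter, 20 mm thick; z 128 mm when up. It stands right above the punch, at x -55, y 0 of the carriage.
- punch_plunger (a joint): Stroke of the plunger in m: 0 up, 0.018 down at its stop. Spring: 4 N at the start, 13 N at the stop; it springs back when released.
- punch_axis (a point): Point on the punch's vertical axis at the level of the blanks' top faces (z 22 mm), moves with the carriage but not with the plunger.
- brass_blank: Yellow brass blank to be marked, 60 (x) x 44 (y) x 10 mm, held fixed on the bed under the punch's path (the bed's robot side), in the left or the right half of the bed. A black cross marks its centre; one line of the cross runs the whole length of its x axis and is seen in front of the arm. Origin: centre of its underside; axes parallel to the press's, y along the rail.
- steel_blank: The same blank in grey metal, fixed in the other half of the bed; not to be punched.
- drink_bottle: Green bottle standing upright, 60 mm in diameter, 200 mm tall, beyond one end of the press; origin at the centre of its foot. Not to be disturbed.
- parts_carton: Open orange carton 90 x 90 x 75 mm beyond the other end of the press; origin at the centre of its underside. Not to be disturbed.
- grinding_wheel: White grinding wheel lying flat on the robot's side of the press, 110 mm in diameter, 18 mm thick; origin at the centre of its underside. Not to be disturbed.
- hammer: Hammer, 260 mm long, lying on the far side of the press roughly along its y axis; x axis along the handle. Not to be disturbed.

How it is judged:
On the way, in this order (a step that is already met when the one before it is completed fails the run):
1. the clamp lever is swung open (past 1.1 rad) (value of joint clamp_lever above 1.1 rad), for 0.1 s.
2. the carriage is slid until the punch is within 4 mm of the brass blank's centre line (y of punch_axis in the frame of brass_blank between -0.004 and 0.004 m), for 0.2 s.
3. the lever is swung back to locked (below 0.15 rad) with the punch within 4 mm of the line (all of step 2 and value of joint clamp_lever below 0.15 rad), for 0.2 s.
4. the plunger is held at its stop (beyond 16.5 mm) with the carriage locked on the line (all of step 3 and value of joint punch_plunger above 0.0165 m), for 0.25 s.
At the end, for the whole second after the job is handed in: The plunger is back up (under 2 mm of stroke), the clamp lever locked (below 0.15 rad) and the punch within 4 mm of the brass blank's centre line along the rail (all of step 3 and value of joint punch_plunger below 0.002 m); the robot touches nothing.
It fails at once if the plunger is pressed (over 7 mm) while the clamp is open (over 0.4 rad) or the punch is over 6 mm off the brass blank's line (value of joint punch_plunger above 0.007 m and (value of joint clamp_lever above 0.4 rad or y of punch_axis in the frame of brass_blank above 0.006 m or y of punch_axis in the frame of brass_blank below -0.006 m)).
It fails at once if the bottle, carton, grinding wheel or hammer is pushed over 20 mm away, or the bottle tipped over 0.3 rad (distance of any of drink_bottle, parts_carton, grinding_wheel, hammer from where it was at the start of the episode above 0.02 m or angle between drink_bottle's own z axis and vertical above 0.3 rad).
It also fails if it takes over 72 s, if anything falls off the work surface, if the arm or the gripper's body presses on something with over 40 N, if the wrist force passes 120 N, or if a joint passes its speed limit or range.

ROBOT

A 6-joint arm with a two-finger parallel gripper is mounted at the origin on the work surface. World frame = base frame: x ahead of the robot, y to its left, z up, the work surface at z = 0. Lengths are in m, angles in rad, forces in N, time in s.
With the tool pointing down it reaches from about 0.35 to 0.975 m from the base axis. Payload 4.9 kg.
Tool frame: the origin (TCP) lies at the very end of the fingers, on their centre line; the grasp point (between the pads) lies 19 mm behind it; x points along the fingers, z is the direction in which the jaws open and shut, and the axes are right-handed (so a half turn about x gives the same grasp; the last joint's range is limited). The gripper opens to 85 mm and grips with 20 to 120 N. Pads are 22 mm wide; open, the fingers measure 114 mm over their backs; the gripper's body (76 mm by 85 mm) begins 54 mm behind the grasp point. The pads swing forward as they close: fully open they stand 13 mm farther back than shut.
Start: joints at [-1.399, 0.053, 1.613, -0, 1.476, -0.119], TCP at [0.179, -0.599, 0.231] pointing down, gripper open.
Joint ranges: [-3.01, 3.01], [-1.01, 2.22], [0.06, 2.58], [-1.02, 4.17], [0.09, 2.62], [-3.14, 3.14]. Speed limits (rad/s): [2.57, 2.57, 3.14, 3.14, 3.14, 3.14].

INTERFACE

Orientations are given as [roll, pitch, yaw] about the fixed x, y, z axes, in that order (R = Rz(yaw) Ry(pitch) Rx(roll)).
In Python, from cell import env, planner, telemetry, imaging, ticket gives the robot as it stands. Calls block until the motion is done:
- env.reach(position, orientation): joint-space move of the TCP to a pose.
- env.move_straight(position, rotation=None, feed=0.15, stop_force=None): straight line of the TCP; rotation=None keeps the orientation; feed is the mean speed in m/s. With stop_force (N) it stops when the force on the tool has changed by that much, and returns True; else False.
- env.movej(angles): joint-space move.
- env.release() and env.close_gripper(strength=None): open the fingers fully, or close them until they stop; strength is the grip in N (None keeps the last).
- env.hold(seconds).
- planner.inverse_kinematics(position, orientation): joint angles nearest the present ones, or None.
- telemetry.sense(): the state.
- imaging.grab_frame(name): name is "scene" or "top"; returns a dict with "color" (384x512x3 uint8, red, green, blue), "camera_matrix" (3x3 intrinsics, pixels), "k1" (the pictures are not rectified: a ray, as slopes to the right and down, at radius r is drawn at 1 + k1 r^2 times it, then the intrinsics apply), "world_from_camera" (4x4, takes a point from camera to world coordinates). Camera axes: x right, y down, z forward; pixel columns grow to the right and rows downward; lengths in m; the calibration is good to about 2 mm. A picture is of the moment at which its call begins. There is no depth.
A pose or a line that the arm cannot do raises env.MotionError and nothing moves.
- ticket.sign_off(): hands the job in, once; it reports no verdict.
The state is a dict: "t": time; "q": joint angles; "dq": joint speeds; "effort": joint torques, N m; "eef_pos": TCP position; "eef_rot": TCP orientation; "ft_force": force on the tool from outside, world axes, zero at the start; "wrist_torque": the same for the moment, N m; "opening": opening from 0.0 (shut) to 1.0 (fully open).
Only numpy, scipy, OpenCV 4.12 (cv2) and the standard library are available. Lean on these libraries where they do the work, as an engineer would, in place of code of your own. Each camera call takes 0.05 s, during which the arm holds its last target. There are 200 camera calls.

## Working session

There is one attempt and no reset: what is moved stays moved. The work goes in short steps, each a Python script; the robot and the scene stay as the last script left them, time stands still between calls to the robot, and variables do not carry over. Pictures are saved under pics/ and viewed, on a budget of 10 in all, crops included, one or two more only if the job needs it, and the job is handed in when it is done.

```bash
ls; mkdir -p pics; cat > h.py <<'E'
import numpy as np, cv2
from cell import env, planner, telemetry, imaging, ticket
def grab(name, fn=None, crop=None, s=1):
    f=imaging.grab_frame(name); np.savez('pics/%s.npz'%name,K=f["camera_matrix"],k1=f["k1"],T=f["world_from_camera"])
    cv2.imwrite('pics/raw_%s.png'%name,f["color"][:,:,::-1])
    if fn: save(f["color"],fn,crop,s)
    return f
def save(c,fn,crop=None,s=1):
    if crop: u0,v0,u1,v1=crop; c=c[v0:v1,u0:u1]
    cv2.imwrite('pics/'+fn,cv2.resize(c,None,fx=s,fy=s,interpolation=cv2.INTER_CUBIC)[:,:,::-1])
def ray(f,u,v):
    K=np.array(f["camera_matrix"]);T=np.array(f["world_from_camera"])
    p=cv2.undistortPoints(np.array([[[u,v]]],float),K,np.array([float(f["k1"]),0,0,0]))[0,0]
    return T[:3,3],T[:3,:3]@np.array([p[0],p[1],1])
def at_z(f,u,v,z):
    o,d=ray(f,u,v); return o+d*(z-o[2])/d[2]
def proj(f,P):
    K=np.array(f["camera_matrix"]);T=np.linalg.inv(np.array(f["world_from_camera"]))
    r,_=cv2.Rodrigues(T[:3,:3]); 
    return cv2.projectPoints(np.array(P,float).reshape(-1,3),r,T[:3,3],K,np.array([float(f["k1"]),0,0,0]))[0][:,0]
def cal(name):
    d=np.load('pics/%s.npz'%name); return dict(camera_matrix=d['K'],k1=d['k1'],world_from_camera=d['T'])
E
python3 - <<'E'
from h import *
a=grab("scene","s1.png",None,1.5);b=grab("top","t1.png",None,1.5)
for f in(a,b): print(np.round(f["world_from_camera"],3),f["camera_matrix"],f["k1"])
s=telemetry.sense();print(s["t"],s["eef_pos"],s["eef_rot"])
E
```

```text
pics
[[ 4.200e-01  7.040e-01 -5.720e-01  1.133e+00]
 [ 9.080e-01 -3.250e-01  2.660e-01 -2.530e-01]
 [ 1.000e-03 -6.310e-01 -7.760e-01  8.510e-01]
 [ 0.000e+00  0.000e+00  0.000e+00  1.000e+00]] [[379.0864005    0.         250.76503182]
 [  0.         379.0864005  196.17828032]
 [  0.           0.           1.        ]] -0.11628217783160967
[[-0.014 -0.994  0.108  0.447]
 [-1.     0.011 -0.024  0.037]
 [ 0.023 -0.108 -0.994  1.189]
 [ 0.     0.     0.     1.   ]] [[471.39617229   0.         254.46279821]
 [  0.         471.39617229 190.24754996]
 [  0.           0.           1.        ]] -0.10985687461433676
0.1 [ 0.17910706 -0.59819463  0.23017202] [3.03699904 1.5689345  1.75701105]
```

View pics/t1.png

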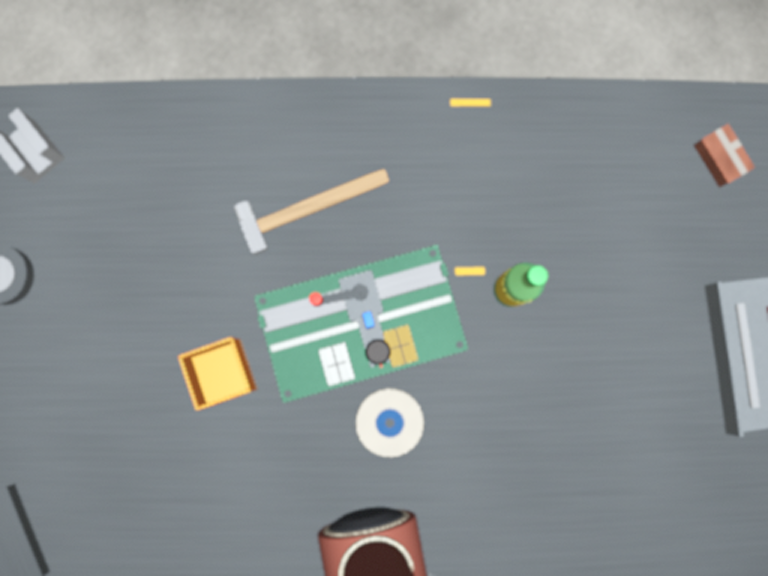

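View pics/s1.png

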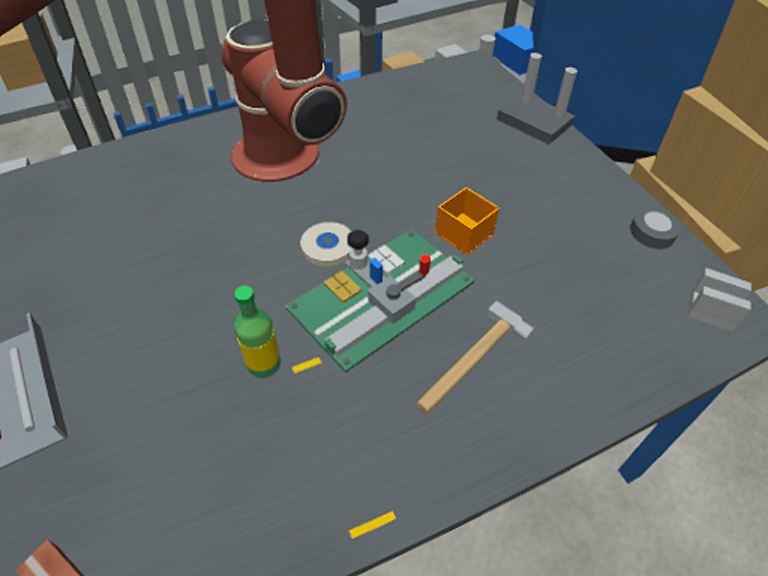

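The top view (1.5x) shows the bed corners at about (256,296), (438,246), (466,349), (284,401). The lever knob is at (316,299), the fin at (368,319), the plunger at (378,352) and the brass blank at (401,346), on the world −y side. The lever points to +y, locked. Next I'll enlarge this area.

```bash
python3 - <<'E'
from h import *
c=cv2.imread('pics/raw_top.png')[:,:,::-1]
save(c,"t2.png",(165,158,315,273),5)
E
```

```text
(no output)
```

View pics/t2.png

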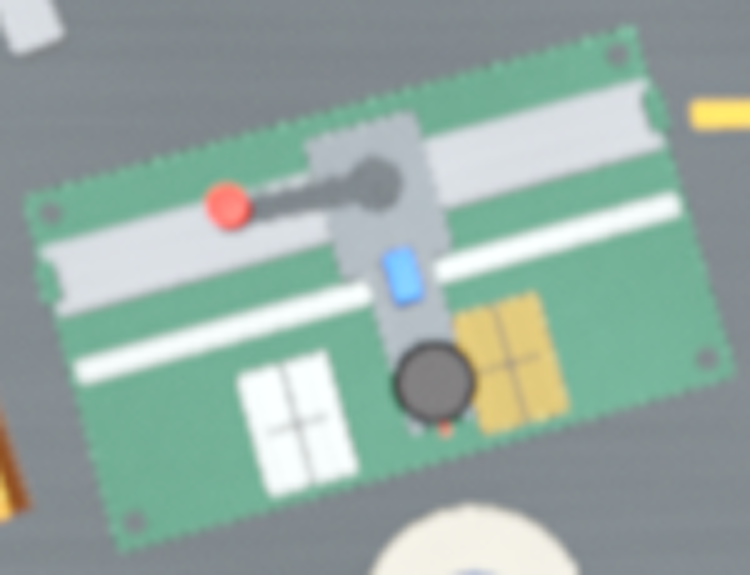

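The crop gives bed corners at (25,197), (633,28), (735,373) and (120,550), and the brass cross at about (512,362). The other points are the knob (229,206), hub (376,184), fin top (404,276) and plunger top (434,382). I'll fit the pose from these.

```bash
cat > fit.py <<'E'
from h import *
from scipy.optimize import least_squares
f=cal("top")
fp=lambda u,v:(165+(u+.5)/5-.5,158+(v+.5)/5-.5)
cor=[(25,197),(633,28),(735,373),(120,550)]
L=np.array([(.092,.16,.012),(.092,-.16,.012),(-.092,-.16,.012),(-.092,.16,.012)])
def W(p,P):
    c,s=np.cos(p[2]),np.sin(p[2]);P=np.atleast_2d(P)
    return P@np.array([[c,-s,0],[s,c,0],[0,0,1]]).T+[p[0],p[1],0]
def Li(p,w):
    c,s=np.cos(p[2]),np.sin(p[2]); return np.array([[c,s],[-s,c]])@(np.array(w)[:2]-p[:2])
px=np.array([fp(*q) for q in cor])
r=least_squares(lambda p:(proj(f,W(p,L))-px).ravel(),[.5,0,.1])
p=r.x
if __name__=="__main__":
    print(p,r.fun.round(2))
    for n,q,z in [("brass",(512,362),.022),("br top",(498,303),.022),("br bot",(528,422),.022),("knob",(229,206),.107),("hub",(376,184),.077),("fin",(404,276),.101),("plunger",(434,382),.128),("pointer",(445,428),.05),
       ("steel",(297,424),.022)]:
        w=at_z(f,*fp(*q),z); print(n,w.round(4),(Li(p,w)*1000).round(1))
    w=at_z(f,390*2/3-.17,423*2/3-.17,.018);print("wheel",w,Li(p,w))
    for n,q,z in [("carton",(217,374),.07),("bottle foot",(515,290),.0),("bottle top",(537,276),.2),("hammer head",(250,228),.03),("hend",(386,177),.02)]:
        w=at_z(f,q[0]*2/3-.17,q[1]*2/3-.17,z);print(n,w,Li(p,w))
E
python3 fit.py
```

```text
[0.51286894 0.0444704  0.2640265 ] [-0.44 -0.24  0.21 -0.6   0.47  0.38 -0.24  0.41]
brass [ 0.4737 -0.0207  0.022 ] [-54.9 -52.7]
br top [ 0.5029 -0.0142  0.022 ] [-24.9 -54.1]
br bot [ 0.444  -0.0281  0.022 ] [-85.4 -52.1]
knob [0.545  0.1128 0.107 ] [48.9 57.6]
hub [0.5574 0.0452 0.077 ] [ 43.2 -10.9]
fin [0.5121 0.0325 0.101 ] [ -3.8 -11.3]
plunger [0.4627 0.0198 0.128 ] [-54.9 -10.8]
pointer [0.4417 0.0135 0.05  ] [-76.8 -11.4]
steel [0.4445 0.0858 0.022 ] [-55.2  57.7]
wheel [ 0.34661906 -0.00123987  0.018     ] [-0.17241781 -0.00074011]
carton [0.43055886 0.27196153 0.07      ] [-0.02008951  0.24108832]
bottle foot [ 0.56521835 -0.21841362  0.        ] [-0.01806939 -0.26743591]
bottle top [ 0.56493956 -0.20787054  0.2       ] [-0.0155871  -0.25718542]
hammer head [0.67097671 0.2275941  0.03      ] [0.20041859 0.13551659]
hend [ 7.58419443e-01 -4.88040744e-04  2.00000000e-02] [ 0.22530866 -0.10748172]
```

```bash
cat >> h.py <<'E'
PI2=np.pi/2
def loc(p,x,y,z):
    c,s=np.cos(p[2]),np.sin(p[2]); return [p[0]+c*x-s*y,p[1]+s*x+c*y,z]
def ori(p,a): return [0,PI2,p[2]+a]      # jaws along press-frame angle a
def knob(p,s,a,z): return loc(p,.045+.07*np.sin(a),s+.07*np.cos(a),z)
def arc(p,s,angles,z=.080,feed=.05,stop=25):
    for a in angles:
        st=env.move_straight(knob(p,s,a,z),ori(p,-a),feed=feed,stop_force=stop)
        F=telemetry.sense()["ft_force"]; print(round(a,2),st,np.round(F,1))
        if st: break
def where(p):
    e=telemetry.sense(); d=np.array(e["eef_pos"][:2])-p[:2]; c,s=np.cos(p[2]),np.sin(p[2])
    return e["t"],np.round([c*d[0]+s*d[1],c*d[1]-s*d[0],e["eef_pos"][2]],4),np.round(e["ft_force"],1),e["opening"]
E
python3 - <<'E'
from h import *; from fit import p
s=-.011
env.move_straight([.179,-.598,.36],feed=.3)
env.reach(knob(p,s,.04,.30),ori(p,-.04))
env.move_straight(knob(p,s,.04,.080),feed=.12,stop_force=15)
print(where(p))
env.close_gripper(25); print(where(p))
arc(p,s,np.arange(.14,1.3,.1))
arc(p,s,[1.29,1.33],stop=10)
print(where(p))
grab("top","t3.png",(165,148,345,283),4)
E
```

```text
(5.4833, array([0.0484, 0.0588, 0.0808]), array([-0.1,  0.1, -0.3]), 1.00110390412004)
(6.0917, array([0.0482, 0.059 , 0.0803]), array([1.1, 1.3, 0.4]), 0.22385493893879063)
0.14 False [1.2 2.3 0.8]
0.24 False [ 1.2  3.3 -0.1]
0.34 False [1.4 3.6 1.7]
0.44 False [1.4 4.9 1.1]
0.54 False [1.2 4.1 1.5]
0.64 False [1.7 5.1 1.3]
0.74 False [1.8 5.4 1.6]
0.84 False [3.5 5.5 0.6]
0.94 False [2.6 4.2 0.3]
1.04 False [3.2 4.4 1.4]
1.14 False [3.5 5.  1.5]
1.24 False [2.5 4.  1.6]
1.29 False [3.2 4.3 1.4]
1.33 False [-0.6  4.7  2.5]
(10.0917, array([0.1126, 0.0062, 0.0801]), array([-0.6,  4.7,  2.5]), 0.2172393443397049)
```

View pics/t3.png

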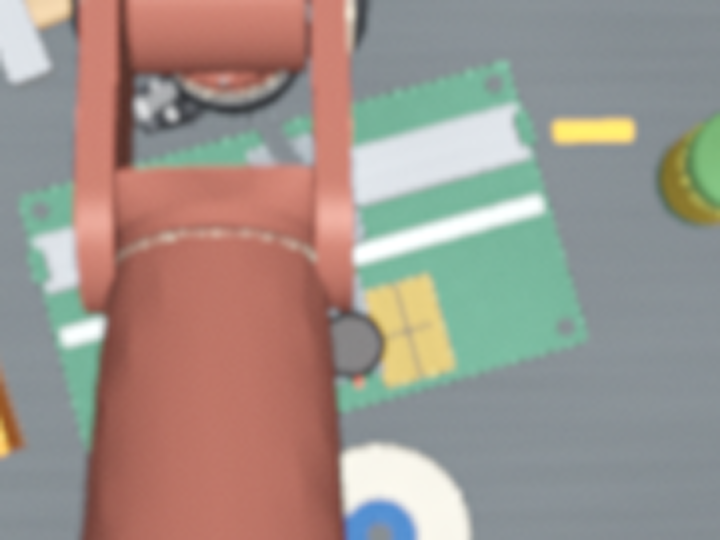

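The punch is still left of the brass blank. The forces stayed low and the tool followed the arc to about 1.3 rad. I'll release the knob, grip the fin and slide.

```bash
python3 - <<'E'
from h import *; from fit import p
env.release()
e=telemetry.sense()["eef_pos"]
env.move_straight([e[0],e[1],.17],feed=.15)
s=-.0115
env.move_straight(loc(p,-.003,s,.17),ori(p,-PI2),feed=.12)
print(env.move_straight(loc(p,-.003,s,.075),feed=.1,stop_force=15),where(p))
env.close_gripper(40); print(where(p))
# slide to brass line, -0.053
print(env.move_straight(loc(p,-.003,-.053,.075),feed=.04,stop_force=35),where(p))
env.hold(.2);print(where(p))
env.release()
e=telemetry.sense()["eef_pos"]
env.move_straight([e[0],e[1],.20],feed=.2)
env.reach(loc(p,.06,.12,.30),ori(p,-PI2))
f=grab("top","t4.png",(205,158,335,258),6);g=grab("scene")
print(where(p))
E
```

```text
False (13.775, array([-0.0023, -0.0117,  0.0759]), array([-0.4, -0.2,  0. ]), 0.9959708577913607)
(14.425, array([-0.003 , -0.0117,  0.0752]), array([-1.3, -2. ,  2.1]), 0.1566538551428755)
False (15.6083, array([-0.0029, -0.0519,  0.0752]), array([-2.6,  4.8,  4.3]), 0.15523300894126918)
(15.8083, array([-0.003 , -0.0519,  0.0752]), array([-3.4,  4.2,  3.8]), 0.15205684766054695)
(18.225, array([0.0592, 0.1187, 0.2979]), array([0.7, 0.1, 0. ]), 0.9980740869365586)
```

View pics/t4.png

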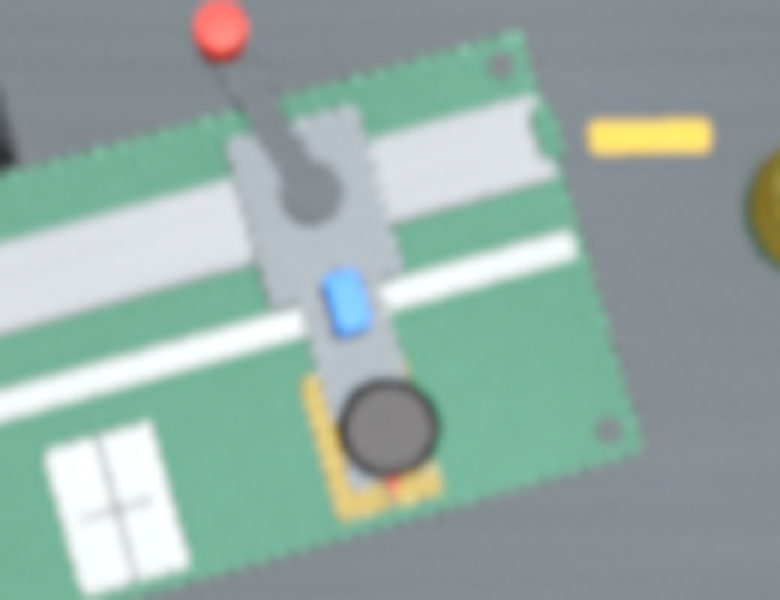

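The carriage now sits over the brass blank: pointer (393,486), plunger (389,427), fin (347,302), hub (310,190), open knob (221,30). I'll turn these into numbers and enlarge the scene camera's view of the front line.

```bash
python3 - <<'E'
from fit import *
f=cal("top"); F=lambda u,v:(205+(u+.5)/6-.5,158+(v+.5)/6-.5)
for n,q,z in [("fin",(347,302),.101),("plunger",(389,427),.128),("hub",(310,190),.077),("pointer",(393,486),.05),("knob",(221,30),.107),("brass front L",(343,521),.022),("brass front R",(441,493),.022)]:
    print(n,(Li(p,at_z(f,*F(*q),z))*1000).round(1))
g=cal("scene"); c=proj(g,W(p,[-.085,-.053,.03]))[0]; print(c)
im=cv2.imread('pics/raw_scene.png')[:,:,::-1]; u,v=int(c[0]),int(c[1])
save(im,"s2.png",(u-40,v-40,u+40,v+30),8); print(u-40,v-40)
E
```

```text
fin [ -3.7 -52.3]
plunger [-54.7 -53. ]
hub [ 44.4 -51.8]
pointer [-77.  -52.6]
knob [110.8 -34.1]
brass front L [-85.4 -30.4]
brass front R [-85.5 -72.4]
[220.39244386 182.35606702]
180 142
```

View pics/s2.png

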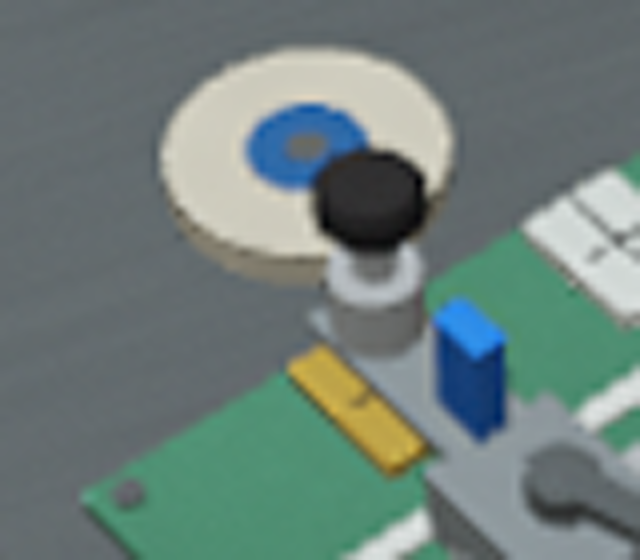

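The readings agree: the line is at about −52.5 mm, the punch at about −52.4 mm and the lever at about 1.31 rad. Now I'll swing the lever back.

```bash
python3 - <<'E'
from h import *; from fit import p
s=-.0523
env.reach(knob(p,s,1.27,.20),ori(p,-1.27))
print(env.move_straight(knob(p,s,1.27,.080),feed=.12,stop_force=15),where(p))
env.close_gripper(22); print(where(p))
arc(p,s,np.arange(1.17,.1,-.1))
arc(p,s,[.07,.02,-.02,-.06],stop=14,feed=.03)
env.hold(.2); print(where(p))
env.release()
e=telemetry.sense()["eef_pos"]
env.move_straight([e[0],e[1],.20],feed=.2)
env.reach(loc(p,.08,.16,.30),ori(p,-PI2))
f=grab("top","t5.png",(205,158,335,258),6);print(where(p))
E
```

```text
False (20.1583, array([ 0.1127, -0.0318,  0.0813]), array([-1.3, -0.5,  0.8]), 1.002215012748405)
(20.7667, array([ 0.1121, -0.0317,  0.0803]), array([-0. , -0.2,  1.6]), 0.22510887888157274)
1.17 False [-0.9 -0.   1.2]
1.07 False [ 0.3 -0.2  1.9]
0.97 False [0.4 0.3 1.6]
0.87 False [0.2 0.  3.4]
0.77 False [ 0.6 -0.3  2.6]
0.67 False [ 1.2 -0.2  2.9]
0.57 False [ 1.  -0.4  3.2]
0.47 False [ 1.  -0.8  3.6]
0.37 False [ 2.  -1.7  4.3]
0.27 False [ 2.  -1.7  4.7]
0.17 False [ 2.7 -3.3  5. ]
0.07 False [ 2.9 -4.2  4.2]
0.02 False [ 4.1 -4.   3.8]
-0.02 False [ 9.9 -2.4  0.1]
-0.06 False [20.3  0.4 -7.1]
(25.325, array([0.0456, 0.0168, 0.0806]), array([21.3,  0.1, -8. ]), 0.22263279174044118)
(28.4333, array([0.0798, 0.1597, 0.2992]), array([ 0.2, -0.4,  0.4]), 1.0002081785257038)
```

View pics/t5.png

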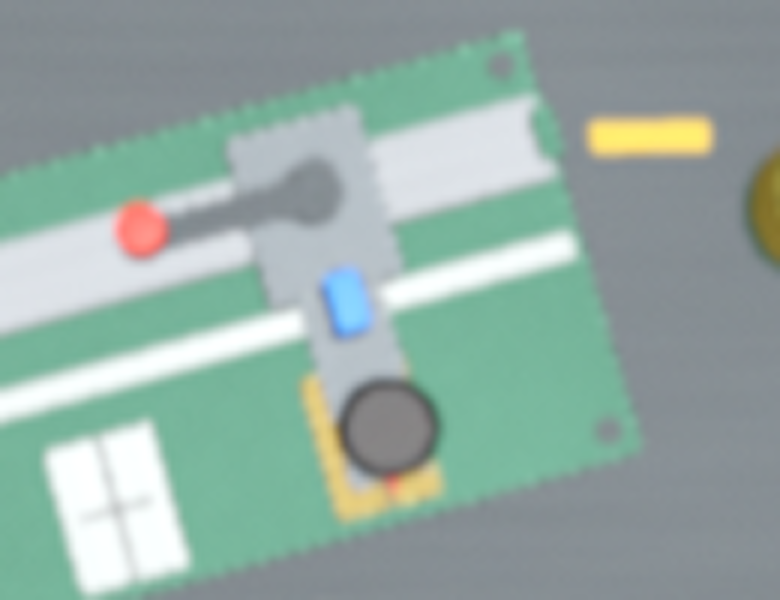

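The carriage hasn't moved: fin (347,302), plunger (389,427). The knob is at (142,230) and the lever met its stop, with force rising to 20 N, so it is locked. Next is the press.

```bash
python3 - <<'E'
from h import *; from fit import p
x,y=-.055,-.0525
env.close_gripper(25)
env.reach(loc(p,x,y,.20),ori(p,-PI2))
env.move_straight(loc(p,x,y,.145),feed=.1); print(where(p))
for z in (.130,.125,.120,.115,.112):
    print(z,env.move_straight(loc(p,x,y,z),feed=.03,stop_force=30),where(p)[1:3])
print(env.move_straight(loc(p,x,y,.100),feed=.02,stop_force=15),where(p))
env.hold(.6); print(where(p))
E
```

```text
(30.95, array([-0.0546, -0.0525,  0.1454]), array([ 0.3, -0.4,  0.7]), -1.7749407356652872e-06)
0.13 False (array([-0.0551, -0.0525,  0.1299]), array([-0.6,  0.3,  0.3]))
0.125 False (array([-0.0543, -0.0529,  0.126 ]), array([ 1.4, -0.3,  4.4]))
0.12 False (array([-0.0543, -0.0529,  0.1212]), array([-0.4, -0.5,  6.7]))
0.115 False (array([-0.0542, -0.0529,  0.1166]), array([-1.6,  0.4,  8.2]))
0.112 False (array([-0.0542, -0.0529,  0.1139]), array([-2.3,  0.8, 10.7]))
True (33.1833, array([-0.0542, -0.0529,  0.111 ]), array([-5.2,  0.5, 11.3]), -0.0007174292951491577)
(33.7833, array([-0.0542, -0.0529,  0.1112]), array([-5.5,  1.4, 10.5]), 0.0015680902716348562)
```

The force is only about 11 N at z 0.111, so I can't be sure it's at the stop. I'll press on until the force clearly rises.

```bash
python3 - <<'E'
from h import *; from fit import p
x,y=-.055,-.0525
for z in (.109,.107,.105,.103,.101,.099):
    print(z,env.move_straight(loc(p,x,y,z),feed=.02,stop_force=30),where(p)[1:3])
    if telemetry.sense()["ft_force"][2]>26: break
env.hold(.6); print(where(p))
env.move_straight(loc(p,x,y,.145),feed=.06); print(where(p))
env.move_straight(loc(p,x,y,.22),feed=.2)
env.reach(loc(p,.08,.16,.30),ori(p,-PI2)); env.hold(.3)
f=grab("top","t6.png",(205,158,335,258),6);g=grab("scene","s3.png",(130,100,330,250),4);print(where(p))
E
```

```text
0.109 False (array([-0.0542, -0.0529,  0.1113]), array([-3. ,  0.5, 11. ]))
0.107 False (array([-0.0542, -0.0529,  0.11  ]), array([-5.9,  1. , 15.4]))
0.105 False (array([-0.0541, -0.053 ,  0.1099]), array([-10.9,   1.9,  25.8]))
0.103 False (array([-0.0539, -0.0531,  0.1098]), array([-17.5,   2.3,  36.2]))
(35.3833, array([-0.0539, -0.0531,  0.1098]), array([-16.7,   2.2,  35.7]), 0.0011076203929266581)
(36.2333, array([-0.0555, -0.0522,  0.1441]), array([ 0.2, -0.5, -0.8]), -0.002431711487791538)
(38.1917, array([0.0799, 0.1594, 0.3   ]), array([-0.4,  0.5,  0.5]), -0.003512756966987397)
```

View pics/t6.png

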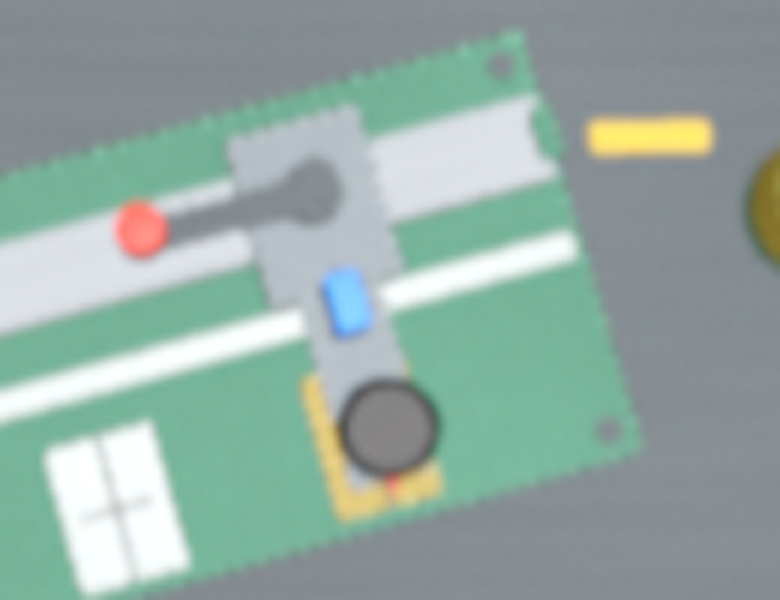

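View pics/s3.png

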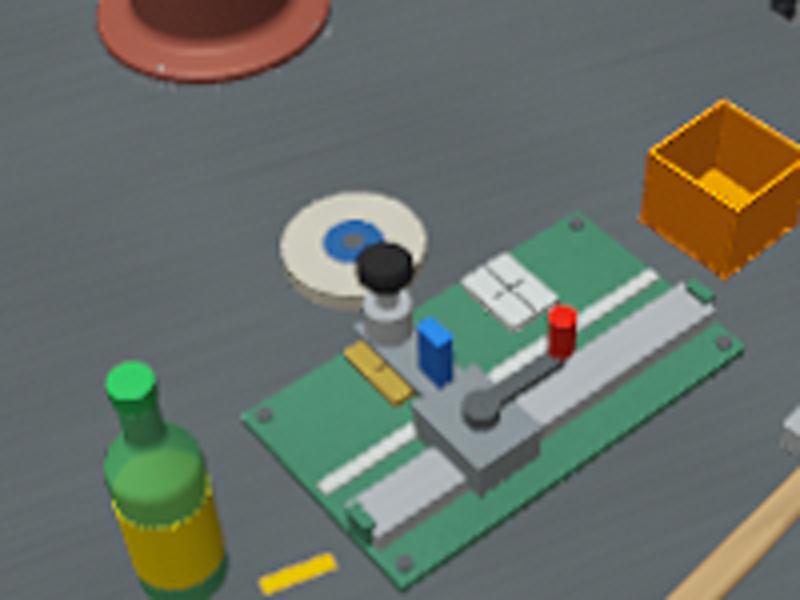

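The stop was clear: the tool stood still at z 0.1098 (18.2 mm of stroke) while the force rose to 36 N. The pictures show the head back up (389,427), the knob locked (142,230) and the obstacles undisturbed, so I'm handing in.

```bash
python3 -c "
from h import *
ticket.sign_off()"
```

```text
the job is handed in; nothing more can be done
```

The brass blank is punched and the job is handed in, at about 38 s of the 72 s allowed; the hand-in reports no verdict.

- **Sequence:** I opened the clamp lever to about 1.31 rad, slid the carriage from −11 mm to about −52.4 mm, and swung the lever back against its stop. I then pressed the plunger, held it 0.6 s and let it go.
- **On the line:** the brass line measured about −52.5 mm. Individual readings of the line and the carriage varied by about 1.5 mm, within the 4 mm tolerance. The carriage had not moved in the pictures taken after locking and after pressing.
- **Plunger:** my first press stopped early, at about 11 N and 17 mm of stroke, which I didn't trust. I pressed on without lifting until the tool stood still at about 18 mm and the force rose to 36 N. I held that for 0.6 s.
- **Last pictures:** the plunger head is back up, the lever is locked, and the bottle, carton and grinding wheel look undisturbed. The hammer is only partly in view in that last picture. The arm was clear of everything.

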